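# Clip the long label-roll spindle into its holder

### The job

Two label-roll spindles lie on the bench. Take the longer one and press it down between the prongs of the clip, past the sprung jaw, until it sits fully home in both forks and the jaw has sprung shut over it, then let go. Leave the shorter spindle where it lies.

Things in the scene. Friction and masses are not known exactly. Their poses are not given: they have to be found in the camera images.
- long_spindle_mid (a point): Midpoint, on the axis, of the longer spindle: aluminium rod, 14 mm diameter, with a grey square hub (26 mm square, 20 mm long) at each end; 190 mm over all, 150 mm bare rod between hubs, about 45 g. It lies on its hubs, this point 13 mm above the bench. Its y axis runs along the rod; the ends are alike.
- short_spindle_mid (a point): Midpoint of the shorter spindle, of the same make (14 mm rod, 26 mm square hubs) but only 115 mm long, too short for the clip. Also lies on its hubs. Not to be disturbed. Either spindle may be the nearer one.
- clip_seat (a point): Where the rod's middle is when home, 47 mm above the bench; the rod lies along y. Clip fixed to bench: plate 130 (y) x 70 x 12 mm, two grey forks 12 mm thick at y = +-45 mm, 78 mm clear between (nothing there over 30 mm high). Each fork: V bottom, fixed prong on the +x side (inner face 12 mm from middle, flared, top 80 mm above bench), jaw on the -x side.
- jaw (a joint): Steel jaw, one part with an arm at each fork, hinged low on the clip's -x side. 0 rad = shut; opens outward to 0.5, springs back by itself. Its sloping lips (57 to 80 mm above bench) reach over the slot nearly to its middle. A rod pushed straight down mid-slot cams it open about 0.2 rad with about 10 N; it snaps shut once the rod is below.

How it is judged:
By the outcome, as a careful person would: the job done as asked, in the order asked, and still so for the second after the job is handed in, with the robot touching nothing.
It also fails if it takes over 35 s, if anything falls off the work surface, if the arm or the gripper's body presses on something with over 40 N, if the wrist force passes 120 N, or if a joint passes its speed limit or range.

### The arm

A 6-joint arm with a two-finger parallel gripper is mounted at the origin on a cart in front of the work surface, level with it; the furniture and walls round the work are solid. World frame = base frame: x ahead of the robot, y to its left, z up, the work surface at z = 0. Lengths are in m, angles in rad, forces in N, time in s.
With the tool pointing down it reaches from about 0.25 to 0.775 m from the base axis. Payload 4 kg.
Tool frame: the origin (TCP) lies on the centre line of the jaws, within the pads' length; the fingertips stand 17 mm ahead of it and the grasp point (between the pads) lies 2 mm behind it; z points along the fingers, y is the line along which they close (so a half turn about z gives the same grasp; the last joint's range is limited). The gripper opens to 94 mm and grips with 3 to 60 N. Pads are 16 mm wide; open, the fingers measure 119 mm over their backs; the gripper's body (75 mm by 177 mm) begins 78 mm behind the grasp point.
Start: joints at [-1.208, 0.087, 1.371, -0, 1.684, -0.103], TCP at [0.247, -0.491, 0.223] pointing down, gripper open.
Joint ranges: [-3.1, 3.1], [-0.76, 2.03], [0.27, 2.55], [-1.08, 4.22], [0.17, 2.65], [-2.57, 2.57]. Speed limits (rad/s): [2.79, 2.79, 3.14, 3.14, 3.14, 3.14].

### API

Orientations are given as [roll, pitch, yaw] about the fixed x, y, z axes, in that order (R = Rz(yaw) Ry(pitch) Rx(roll)).
In Python, from bench import robot gives the robot as it stands.
- The arm moves only by the tool servo_tool, never from a script. Its argument "plan" is a list of rows, each a list of 7 numbers: the shift along the tool's x, y, z normalised to -1 to 1, where 1 is 0.1 m, then the turn, a rotation vector about the tool's x, y, z normalised to -1 to 1, where 1 is pi/2 rad, then the finger opening in mm, from 0 to 94. In form: [[x, y, z, ax, ay, az, gripper], ...]. A call has 1 to 12 rows; each row is the pose to reach, as a shift and turn from the pose commanded when the call began, along the tool's axes at that moment; what a row does not reach only later rows make up. A row lasts 1/12 s, in which the tool goes at most 41.7 mm and 7.16 degrees, less where a joint would pass 70% of its speed; a pose out of reach is approached as far as the arm can. A call with a number of a shift or a turn outside -1 to 1 is refused whole. A call with a gripper value outside its range is refused whole. The fingers move at their own pace and stop on an object; the grip force is fixed at half the most. Time passes only in rows, so rows that repeat a pose let the fingers close. It gives the time, the measured TCP pose, the force, the opening and the grip force at its end, in the units of the state.
- robot.get_obs(): the state, without advancing time (a new reading comes with each control period).
- robot.snapshot(name): name is "scene" or "top" or "wrist"; returns the picture (384x512x3 uint8, red, green, blue); there is no depth.
- robot.camera_params(name): a dict with "camera_matrix" (3x3 intrinsics, pixels), "rvec" (rotation vector, rad) and "tvec" (3), from world to camera coordinates, as OpenCV has them; the wrist camera has in their place "tool_from_camera" (4x4, takes a point from camera to tool coordinates, whose origin is the TCP and whose axes are the flange's). Camera axes: x right, y down, z forward; pixel columns grow to the right and rows downward; lengths in m; the calibration is good to about 2 mm. The wrist camera is an equidistant fisheye: a pixel r from the principal point sees the ray r / f radians off the axis. A picture is of the moment at which its call begins: read the wrist's pose just before it. camera_params takes no time and is no camera call.
- robot.close_job(): hands the job in; it is judged then, once.
Trained networks look in the newest picture that a camera, given by its name, has taken for a name from the list of things; names that differ only in an ending like _2 or _b are one class to them, and where a whole thing is asked for, a point or a joint stands for the part that bears it (a point fixed in the world has none). Each returns a list of dicts, best first, with "conf" (0 to 1); they miss things now and then, are a little off and sometimes report something else, mostly with a low value. They report only what shows in the picture. A call takes as long as a camera call.
- robot.find_in(thing, camera): "extent" ([centre column, centre row, width, height] in pixels, round what is visible of it).
The state is a dict: "time": time; "joint_positions": joint angles; "qvel": joint speeds; "joint_torque": joint torques, N m; "tool_pos": TCP position; "ee_rot": TCP orientation; "wrist_force": force on the tool from outside, world axes, zero at the start; "wrist_torque": the same for the moment, N m; "width": finger opening in m; "finger_force": force on a finger pad.
Only numpy, scipy, OpenCV 4.12 (cv2) and the standard library are available. Lean on these libraries where they do the work, as an engineer would, in place of code of your own. Each camera call takes 0.05 s, during which the arm holds its last target. There are 200 camera calls.

## Working session

There is one attempt and no reset: what is moved stays moved. The work goes in short steps, Python scripts to look and compute and a tool call to move; the robot and the scene stay as the last step left them, time stands still between calls to the robot, and variables do not carry over. Pictures are saved under pics/ and viewed, at most 10 in all, crops included, and the job is handed in when it is done.

Besides the shell and the picture viewer there is one more tool, called after "Call:" as name(argument=value, ...) on one line, values as JSON. servo_tool: Moves the arm, as the interface text tells. Scaled input: -1 to 1 covers 0.1 m each way for a shift and pi/2 rad each way for a turn. Its arguments: {"type":"object","properties":{"plan":{"type":"array","items":{"type":"array","items":{"type":"number"}}}},"required":["plan"]}

```bash
mkdir -p pics; python3 - <<'E'
from bench import robot
import cv2,numpy as np
o=robot.get_obs();print(o['tool_pos'],o['ee_rot'],o['time'])
ims=[]
for c in ['scene','top']:
    im=robot.snapshot(c);cv2.imwrite(f'pics/{c}0.png',im[:,:,::-1]);
    p=robot.camera_params(c);print(c,p)
    for t in ['long_spindle_mid','short_spindle_mid','jaw','clip_seat']:
        print(t,[(np.round(d['extent'],1).tolist(),round(d['conf'],2)) for d in robot.find_in(t,c)[:3]])
print(robot.camera_params('wrist'))
E
```

```text
[ 0.24684283 -0.49094014  0.22132945] [-3.13943860e+00 -1.80193983e-04  4.65841523e-01] 0.0
scene {'camera_matrix': array([[356.77880868,   0.        , 258.99627543],
       [  0.        , 356.77880868, 189.26127904],
       [  0.        ,   0.        ,   1.        ]]), 'rvec': array([ 1.9044432 , -1.03200256,  0.56896862]), 'tvec': array([-0.27941176,  0.28150773,  0.53372081])}
long_spindle_mid [([341.0, 212.6, 80.6, 30.7], 0.81)]
short_spindle_mid [([322.1, 252.0, 58.3, 25.4], 0.79)]
jaw [([215.9, 188.8, 35.1, 38.7], 0.85)]
clip_seat [([222.1, 193.2, 52.8, 51.0], 0.94)]
top {'camera_matrix': array([[484.55788291,   0.        , 253.89176754],
       [  0.        , 484.55788291, 179.27643656],
       [  0.        ,   0.        ,   1.        ]]), 'rvec': array([ 2.22605676, -2.17012776,  0.10050588]), 'tvec': array([-0.03916602,  0.51571886,  1.01310191])}
long_spindle_mid [([325.1, 145.2, 87.6, 27.4], 0.58)]
short_spindle_mid [([335.9, 210.2, 57.1, 21.7], 0.86)]
jaw [([184.7, 193.1, 55.8, 20.4], 0.49)]
clip_seat [([188.1, 187.6, 66.1, 42.8], 0.74)]
{'camera_matrix': array([[297.31863964,   0.        , 254.26745483],
       [  0.        , 297.31863964, 189.41572268],
       [  0.        ,   0.        ,   1.        ]]), 'tool_from_camera': array([[-1.52106305e-03, -9.64909303e-01, -2.62578986e-01,
         7.65853638e-02],
       [ 9.99998692e-01, -1.32338901e-03, -9.29665737e-04,
         7.60805363e-04],
       [ 5.49548973e-04, -2.62580057e-01,  9.64910054e-01,
        -1.61708619e-01],
       [ 0.00000000e+00,  0.00000000e+00,  0.00000000e+00,
         1.00000000e+00]])}
```

View pics/top0.png

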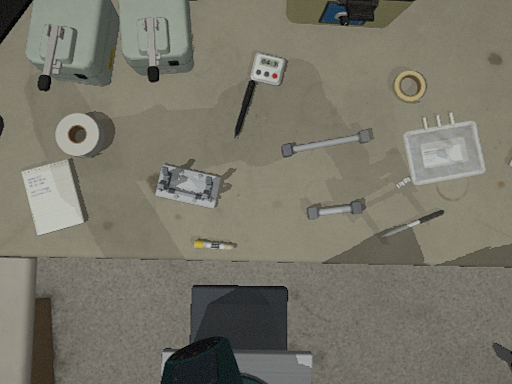

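View pics/scene0.png

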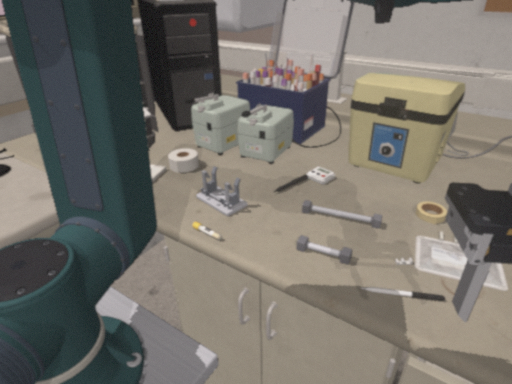

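The top view shows the long spindle with hubs at about (288,150) and (366,135), the short one at (336,210), and the clip at (188,187), slightly turned. In the scene view the jaw is on the clip's near side.

```bash
cat > h.py <<'E'
from bench import robot
import cv2,numpy as np
from scipy.spatial.transform import Rotation as R
def ray(c,uv,obs=None):
    p=robot.camera_params(c);K=p['camera_matrix']
    if c=='wrist':
        d=(np.array(uv)-K[:2,2])/K[0,0];r=np.hypot(*d);v=np.r_[d/max(r,1e-9)*np.sin(r),np.cos(r)]
        T=np.eye(4);T[:3,:3]=R.from_euler('xyz',obs['ee_rot']).as_matrix();T[:3,3]=obs['tool_pos'];T=T@p['tool_from_camera']
        return T[:3,3],T[:3,:3]@v
    M=cv2.Rodrigues(p['rvec'])[0];v=np.linalg.inv(K)@np.r_[uv,1]
    return -M.T@p['tvec'],M.T@v
def onz(c,uv,z,obs=None):
    o,d=ray(c,uv,obs);return o+d*(z-o[2])/d[2]
E
python3 - <<'E'
from h import *
a=onz('top',(288,150),.02);b=onz('top',(366,135),.02);print('long',a,b,(a+b)/2,np.linalg.norm(a-b),np.arctan2(*(b-a)[1::-1]))
a=onz('top',(313,212),.02);b=onz('top',(358,207.5),.02);print('short',a,b,np.linalg.norm(a-b))
print('clip',[onz('top',q,.012) for q in [(163,164),(221,177),(156,196),(216,208)]])
im=cv2.imread('pics/top0.png')
A=cv2.resize(im[150:220,140:240],None,fx=8,fy=8,interpolation=2)
cv2.imwrite('pics/c1.png',A)
E
```

```text
long [ 0.58096575 -0.09728306  0.02      ] [ 0.61805952 -0.26451861  0.02      ] [ 0.59951264 -0.18090084  0.02      ] 0.17129996032782466 -1.3525245083634099
short [ 0.45018682 -0.15299705  0.02      ] [ 0.46209437 -0.2488025   0.02      ] 0.09654259854411623
clip [array([0.54452286, 0.16863864, 0.012     ]), array([0.51997582, 0.04423672, 0.012     ]), array([0.47588802, 0.18089999, 0.012     ]), array([0.45360889, 0.05292535, 0.012     ])]
```

View pics/c1.png

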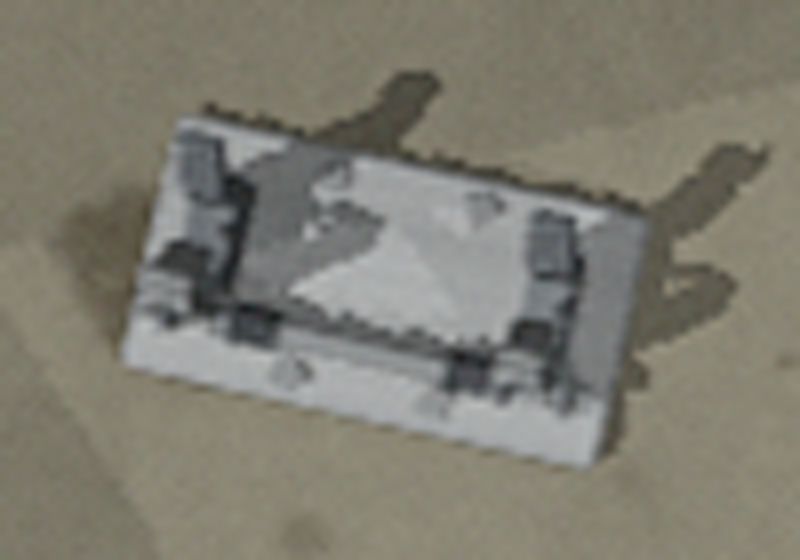

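The crop shows the jaw hinge on the robot-facing side, so clip yaw is about -0.185. The fixed prongs are at the far side. I'm moving over the long spindle for a wrist view.

Call:
servo_tool(plan=[[0.5, -0.13, 0, 0, 0, 0, 94], [1, -0.26, 0, 0, 0, 0, 94], [1, -0.26, 0, 0, 0, 0, 94], [1, -0.26, 0, 0, 0, 0, 94]])

```text
time: 0.83
tool_pos: [0.3274, -0.4207, 0.2229]
ee_rot: [3.141, -0.002, 0.471]
wrist_force: [-0.4, -0.2, -0.4]
width: 0.094
finger_force: 0.0
```

Call:
servo_tool(plan=[[0.5, -0.13, 0, 0, 0, 0, 94], [1, -0.26, 0, 0, 0, 0, 94], [1, -0.26, 0, 0, 0, 0, 94], [1, -0.26, 0, 0, 0, 0, 94]])

```text
time: 1.17
tool_pos: [0.4045, -0.3532, 0.2225]
ee_rot: [-3.142, -0.001, 0.47]
wrist_force: [-0.4, -0.2, 0.1]
width: 0.0938
finger_force: 0.0
```

Call:
servo_tool(plan=[[0.5, -0.13, 0, 0, 0, 0, 94], [1, -0.26, 0, 0, 0, 0, 94], [1, -0.26, 0, 0, 0, 0, 94], [1, -0.26, 0, 0, 0, 0, 94]])

```text
time: 1.5
tool_pos: [0.4817, -0.2857, 0.2222]
ee_rot: [-3.141, -0.001, 0.469]
wrist_force: [-1.0, -0.0, -0.8]
width: 0.0942
finger_force: 0.0
```

Call:
servo_tool(plan=[[1, -0.26, 0, 0, 0, -0.076, 94], [1, -0.26, 0, 0, 0, -0.152, 94], [1, -0.26, 0, 0, 0, -0.228, 94], [1, -0.26, 0, 0, 0, -0.3, 94], [1, -0.26, 0, 0, 0, -0.38, 94], [1, -0.26, 0, 0, 0, -0.46, 94], [1, -0.26, 0, 0, 0, -0.54, 94], [1, -0.26, 0, 0, 0, -0.62, 94], [1, -0.26, 0, 0, 0, -0.7, 94], [1, -0.26, 0, 0, 0, -0.78, 94], [1, -0.26, 0, 0, 0, -0.843, 94], [1, -0.26, 0, 0, 0, -0.843, 94]])

```text
time: 2.5
tool_pos: [0.5565, -0.2213, 0.2224]
ee_rot: [-3.141, 0.001, 1.789]
wrist_force: [-0.2, 0.6, 0.3]
width: 0.0941
finger_force: 0.0
```

```bash
cat >> h.py <<'E'
def move(obs,p,yaw):
    "tool-axis shift (units 0.1 m) and turn (units pi/2) to TCP p, pointing down at yaw"
    A=R.from_euler('xyz',obs['ee_rot']);B=R.from_euler('xyz',[np.pi,0,yaw])
    return (A.inv().apply(np.array(p)-obs['tool_pos'])/.1).round(3),((A.inv()*B).as_rotvec()/(np.pi/2)).round(3)
E
python3 - <<'E'
from h import *
o=robot.get_obs();print(o['tool_pos'],o['ee_rot'],o['time'])
im=robot.snapshot('wrist');cv2.imwrite('pics/w1.png',im[:,:,::-1])
for t in ['long_spindle_mid','clip_seat','jaw']:print(t,robot.find_in(t,'wrist')[:2])
print(move(o,[.6,-.181,.12],1.789))
E
```

```text
[ 0.5565367  -0.22129623  0.22243703] [-3.14052012e+00  1.14125888e-03  1.78910289e+00] 2.5
long_spindle_mid [{'extent': [296.3, 143.6, 26.6, 146.6], 'conf': 0.69}]
clip_seat []
jaw []
(array([0.3  , 0.513, 1.023]), array([-0.001,  0.001,  0.   ]))
```

View pics/w1.png

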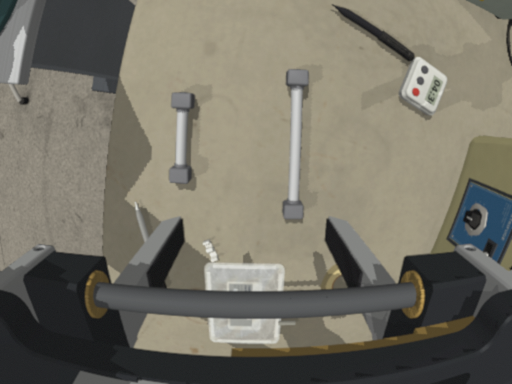

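The wrist view shows the long spindle with hubs at (297,77) and (293,210), and the short one at left, (181,137).

```bash
python3 - <<'E'
from h import *
o=robot.get_obs()
a=onz('wrist',(297,77),.023,o);b=onz('wrist',(293.3,209.5),.023,o);m=(a+b)/2
yaw=np.arctan2(*(a-b)[1::-1]);print(a,b,m,np.linalg.norm(a-b),yaw)
print(move(o,[m[0],m[1],.12],yaw))
E
```

```text
[ 0.58257723 -0.09419915  0.023     ] [ 0.61719761 -0.2574197   0.023     ] [ 0.59988742 -0.17580942  0.023     ] 0.16685178473668033 1.7798065680543675
(array([0.34 , 0.512, 1.025]), array([-0.   ,  0.   ,  0.004]))
```

Call:
servo_tool(plan=[[0.15, 0.3, 0.4, 0, 0, 0.004, 60], [0.33, 0.51, 0.8, 0, 0, 0.004, 60], [0.33, 0.51, 1, 0, 0, 0.004, 60], [0.33, 0.51, 1, 0, 0, 0.004, 60], [0.33, 0.51, 1, 0, 0, 0.004, 60]])

```text
time: 3.12
tool_pos: [0.5987, -0.1751, 0.12]
ee_rot: [-3.136, -0.003, 1.784]
wrist_force: [0.1, -0.6, 1.1]
width: 0.0642
finger_force: 0.0
```

```bash
python3 - <<'E'
from h import *
o=robot.get_obs();print(o['tool_pos'],o['ee_rot'],o['time'],o['width'])
im=robot.snapshot('wrist');cv2.imwrite('pics/w2.png',im[:,:,::-1])
E
```

```text
[ 0.59872125 -0.17505564  0.12004119] [-3.13612876e+00 -2.63183838e-03  1.78380346e+00] 3.1167 0.06416352748488247
```

View pics/w2.png

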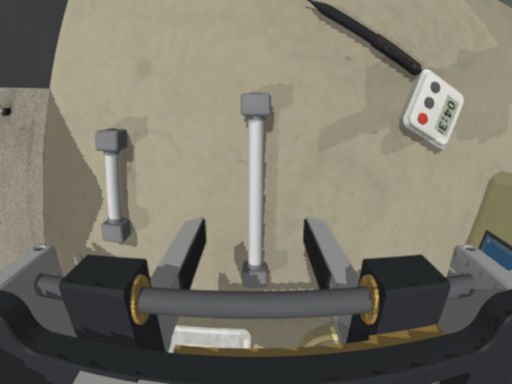

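The rod stands upright in the image at column 256, centred between the fingers, so I can descend.

```bash
python3 - <<'E'
from h import *
o=robot.get_obs()
a=onz('wrist',(256,104),.022,o);b=onz('wrist',(255.5,273),.022,o);m=(a+b)/2
yaw=np.arctan2(*(a-b)[1::-1]);print(a,b,m,np.linalg.norm(a-b),yaw)
print(move(o,[m[0],m[1],.0195],yaw))
E
```

```text
[ 0.58482042 -0.09618818  0.022     ] [ 0.61922682 -0.25817579  0.022     ] [ 0.60202362 -0.17718199  0.022     ] 0.1656012895015926 1.7800874254745098
(array([-0.013,  0.017,  1.036]), array([-0.   ,  0.   ,  0.002]))
```

Call:
servo_tool(plan=[[-0.01, 0.02, 0.4, 0, 0, 0.002, 60], [-0.01, 0.02, 0.7, 0, 0, 0.002, 60], [-0.01, 0.02, 0.9, 0, 0, 0.002, 60], [-0.01, 0.02, 1, 0, 0, 0.002, 60], [-0.01, 0.02, 1, 0, 0, 0.002, 60], [-0.01, 0.02, 1, 0, 0, 0.002, 20], [-0.01, 0.02, 1, 0, 0, 0.002, 0], [-0.01, 0.02, 1, 0, 0, 0.002, 0], [-0.01, 0.02, 1, 0, 0, 0.002, 0], [-0.01, 0.02, 1, 0, 0, 0.002, 0], [-0.01, 0.02, 1, 0, 0, 0.002, 0], [-0.01, 0.02, 1, 0, 0, 0.002, 0]])

```text
time: 4.17
tool_pos: [0.6024, -0.1761, 0.0228]
ee_rot: [-3.141, 0.0, 1.781]
wrist_force: [-0.7, 0.0, -0.2]
width: 0.0169
finger_force: 0.4
```

Call:
servo_tool(plan=[[0, 0, 0, 0, 0, 0, 30], [0, 0, 0.03, 0, 0, 0, 30], [0, 0, 0.03, 0, 0, 0, 30], [0, 0, 0.03, 0, 0, 0, 0], [0, 0, 0.03, 0, 0, 0, 0], [0, 0, 0.03, 0, 0, 0, 0], [0, 0, 0.03, 0, 0, 0, 0], [0, 0, 0.03, 0, 0, 0, 0], [0, 0, 0.03, 0, 0, 0, 0], [0, 0, 0.03, 0, 0, 0, 0]])

```text
time: 5.0
tool_pos: [0.6024, -0.1761, 0.0194]
ee_rot: [-3.142, 0.0, 1.781]
wrist_force: [0.2, -0.0, -0.5]
width: 0.0132
finger_force: 30.0
```

Call:
servo_tool(plan=[[0, 0, -0.3, 0, 0, 0, 0], [0, 0, -0.6, 0, 0, 0, 0], [0, 0, -1, 0, 0, 0, 0], [0.4, -0.1, -1, 0, 0, 0, 0], [0.85, -0.24, -1, 0, 0, 0, 0], [0.85, -0.24, -1, 0, 0, 0, 0], [0.85, -0.24, -1, 0, 0, 0, 0]])

```text
time: 5.58
tool_pos: [0.5602, -0.0959, 0.1197]
ee_rot: [-3.141, -0.0, 1.784]
wrist_force: [0.4, -0.9, -1.6]
width: 0.0128
finger_force: 30.0
```

Call:
servo_tool(plan=[[0.3, -0.08, -0.2, 0, 0, 0.06, 0], [0.6, -0.16, -0.4, 0, 0, 0.12, 0], [0.85, -0.24, -0.6, 0, 0, 0.19, 0], [0.85, -0.24, -0.6, 0, 0, 0.251, 0], [0.85, -0.24, -0.6, 0, 0, 0.251, 0], [0.85, -0.24, -0.6, 0, 0, 0.251, 0]])

```text
time: 6.08
tool_pos: [0.5207, -0.0206, 0.1794]
ee_rot: [3.141, 0.001, 1.388]
wrist_force: [0.4, 0.7, -0.2]
width: 0.0129
finger_force: 30.0
```

```bash
python3 - <<'E'
from h import *
o=robot.get_obs();print(o['tool_pos'],o['ee_rot'],o['time'],o['width'])
im=robot.snapshot('wrist');cv2.imwrite('pics/w3.png',im[:,:,::-1])
for t in ['clip_seat','jaw']:print(t,robot.find_in(t,'wrist')[:2])
E
```

```text
[ 0.52066601 -0.02064907  0.17935984] [3.14106531e+00 8.05372870e-04 1.38817776e+00] 6.0833 0.01289425801398008
clip_seat [{'extent': [214.1, 61.5, 63.3, 123.1], 'conf': 0.69}]
jaw [{'extent': [195.6, 58.9, 31.2, 114.7], 'conf': 0.82}]
```

View pics/w3.png

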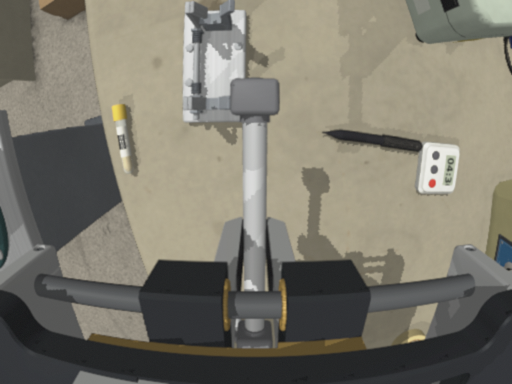

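The clip is at the top of the view, (215,62), partly hidden by the held spindle's hub. The rod is upright at column 255. I'm moving alongside to see both forks.

Call:
servo_tool(plan=[[0.3, 0.4, 0, 0, 0, 0, 0], [0.68, 0.4, 0, 0, 0, 0, 0], [0.68, 0.4, 0, 0, 0, 0, 0], [0.68, 0.4, 0, 0, 0, 0, 0], [0.68, 0.4, 0, 0, 0, 0, 0]])

```text
time: 6.65
tool_pos: [0.5717, 0.0391, 0.1784]
ee_rot: [-3.14, 0.001, 1.387]
wrist_force: [-0.6, 0.1, -0.0]
width: 0.0128
finger_force: 30.0
```

```bash
python3 - <<'E'
from h import *
o=robot.get_obs();print(o['tool_pos'],o['ee_rot'],o['time'],o['width'])
im=robot.snapshot('wrist');cv2.imwrite('pics/w4f.png',im[:,:,::-1])
for t in ['clip_seat','jaw']:
  d=robot.find_in(t,'wrist')[:2];print(t,d)
  if t=='clip_seat' and d: c=d[0]['extent']
x0,y0=max(0,int(c[0]-90)),max(0,int(c[1]-100));print(x0,y0)
cv2.imwrite('pics/w4.png',cv2.resize(im[y0:y0+150,x0:x0+200,::-1],None,fx=4,fy=4,interpolation=2))
E
```

```text
[0.57171181 0.03906063 0.17841907] [-3.13970397e+00  1.23226661e-03  1.38688733e+00] 6.65 0.01276453212492206
clip_seat [{'extent': [179.3, 126.4, 71.5, 117.6], 'conf': 0.72}]
jaw [{'extent': [156.6, 126.0, 27.7, 109.1], 'conf': 0.74}]
89 26
```

View pics/w4.png

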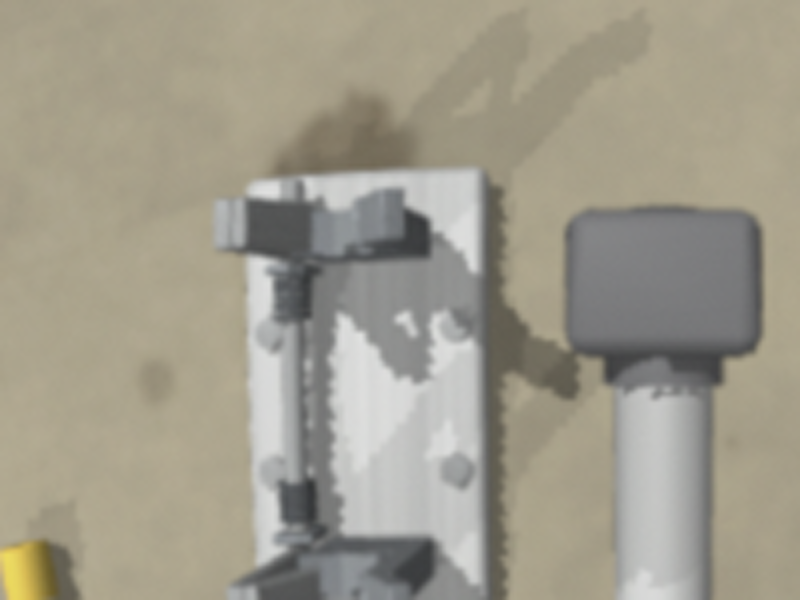

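The crop shows the clip cleanly: plate corners at crop (248,183) and (485,170), far fork at row 225, near fork cut off at the bottom. I'll enlarge both forks.

```bash
python3 - <<'E'
from h import *
im=cv2.imread('pics/w4f.png')
f=lambda y,h:cv2.resize(im[y:y+h,138:218],None,fx=8,fy=8,interpolation=cv2.INTER_CUBIC)
cv2.imwrite('pics/w5.png',np.vstack([f(66,28),f(152,45)]))
E
```

```text
(no output)
```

View pics/w5.png

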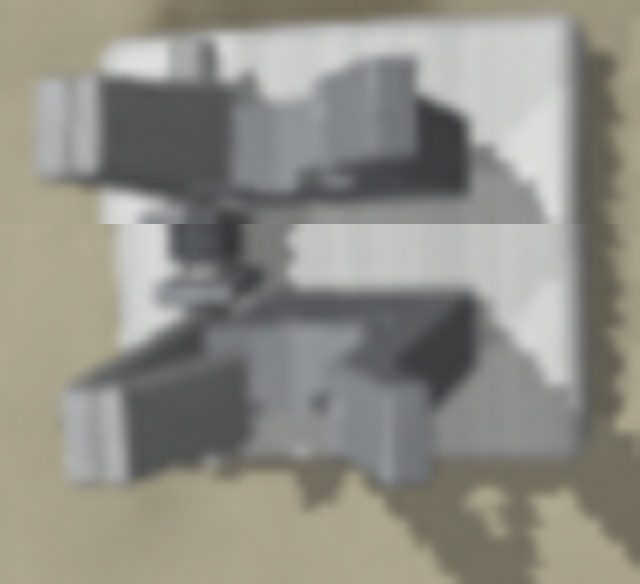

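The enlarged forks show the jaw lips at columns 100–240. The flared tops of the fixed prongs are at 365–415 (far) and 385–432 (near), with the V light in between.

```bash
python3 - <<'E'
from h import *
o=robot.get_obs()
P=lambda c,r,z:onz('wrist',(138+c/8-.44,(66+r/8 if r<224 else 152+(r-224)/8)-.44),z,o)
TL,TR,BR=P(103,45,.012),P(573,17,.012),P(577,457,.012)
v=TL-TR;print('plate',TL,TR,BR,np.linalg.norm(v),np.linalg.norm(TR-BR))
yy=(TR-BR)[:2];yaw=-np.arctan2(yy[0],yy[1]);print('clip yaw',yaw,'edge2',np.arctan2(*(TR-TL)[1::-1]))
ex=np.array([np.cos(yaw),np.sin(yaw)]);ey=np.array([-ex[1],ex[0]])
c=(TL+BR)[:2]/2;print('centre',c)
def show(n,*a):
    q=P(*a)[:2]-c;print(n,(np.r_[q@ex,q@ey]*1e3).round(1))
for z in (.055,.06,.065): show(f'flare foot far {z}',320,130,z);show(f'near {z}',335,400,z)
show('prong top in far',365,110,.08);show('near',385,430,.08)
show('prong top out far',415,105,.08);show('near',432,430,.08)
show('outer foot far',469,150,.012);show('near',475,300,.012)
for z in (.057,.062): show('lip tip far',232,140,z);show('near',248,380,z)
show('lip top far',100,130,.08);show('near',128,430,.08)
show('jaw out far',38,130,.08);show('near',65,430,.08)
show('Vseam near',290,400,.037)
print('tool',(o['tool_pos'][:2]-c)@np.c_[ex,ey]*1e3)
# held rod axis check, z=tool-.0065
for uv in [(89+665/4,26+280/4),(89+665/4,26+480/4)]:
    q=onz('wrist',uv,o['tool_pos'][2]-.0065,o);print('rod',q,(q-o['tool_pos'])[:2]@np.c_[ex,ey]*1e3)
E
```

```text
plate [0.47977097 0.183202   0.012     ] [0.54667198 0.16996582 0.012     ] [0.52114694 0.04470597 0.012     ] 0.06819781576751222 0.12783409957819047
clip yaw -0.20102434851236103 edge2 -0.19532475058914497
centre [0.50045896 0.11395399]
flare foot far 0.055 [ 9.6 45.1]
near 0.055 [  9.8 -46.2]
flare foot far 0.06 [10.9 44.5]
near 0.06 [ 11.1 -45.1]
flare foot far 0.065 [12.3 44. ]
near 0.065 [ 12.4 -44. ]
prong top in far [21.3 44.6]
near [ 22.2 -44.3]
prong top out far [27.  44.9]
near [ 27.7 -44.2]
outer foot far [19.7 45.7]
near [ 19.8 -40.9]
lip tip far [-1.  44.2]
near [ -0.9 -43.3]
lip tip far [ 0.5 43.7]
near [  0.6 -42.2]
lip top far [-9.9 44.1]
near [ -9.3 -44.4]
jaw out far [-17.5  44.6]
near [-17.3 -44.5]
Vseam near [ -1.2 -50.2]
tool [ 84.77991011 -59.79374125]
rod [0.58832543 0.12085252 0.1728435 ] [-6.02910658e-02  8.40979268e+01]
rod [0.58304742 0.092964   0.1728435 ] [ 0.33656598 55.71713491]
```

The measurements agree: the lip tips sit at about 0 mm and the flare foot at about 12 mm from plate centre, with forks at ±44.5. So the seat is about (0.5005, 0.114), yaw about -0.198. I'm going above it.

Call:
servo_tool(plan=[[0.3, -0.4, 0, 0, 0, 0.009, 0], [0.61, -0.83, 0, 0, 0, 0.009, 0], [0.61, -0.83, 0, 0, 0, 0.009, 0], [0.61, -0.83, 0.3, 0, 0, 0.009, 0], [0.61, -0.83, 0.6, 0, 0, 0.009, 0], [0.61, -0.83, 0.6, 0, 0, 0.009, 0], [0.61, -0.83, 0.6, 0, 0, 0.009, 0]])

```text
time: 7.38
tool_pos: [0.5, 0.114, 0.1182]
ee_rot: [-3.138, 0.001, 1.371]
wrist_force: [-0.3, -0.2, 0.2]
width: 0.0127
finger_force: 30.0
```

```bash
python3 - <<'E'
from h import *
o=robot.get_obs();print(o['tool_pos'],o['ee_rot'],o['time'],o['width'],o['wrist_force'])
print(move(o,[.501,.114,.053],1.373))
im=robot.snapshot('wrist');cv2.imwrite('pics/w6.png',im[:,:,::-1])
E
```

```text
[0.50000504 0.11402068 0.11820466] [-3.13781779e+00  1.43661924e-03  1.37122770e+00] 7.3833 0.012740812686041847 [-0.33430705 -0.20401438  0.17873094]
(array([0.003, 0.012, 0.652]), array([-0.002,  0.001, -0.001]))
```

View pics/w6.png

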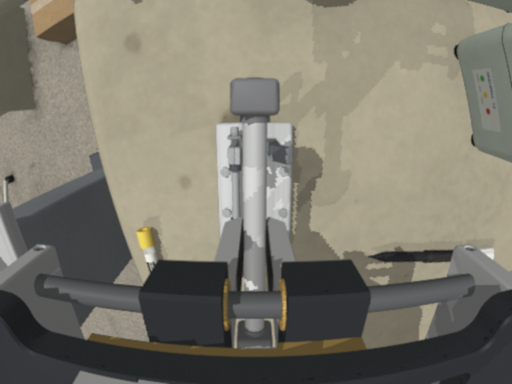

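The rod is centred over the plate at column 255, between plate edges 218 and 292. Now pressing down.

Call:
servo_tool(plan=[[0, 0.01, 0.15, 0, 0, 0, 0], [0, 0.01, 0.25, 0, 0, 0, 0], [0, 0.01, 0.32, 0, 0, 0, 0], [0, 0.01, 0.37, 0, 0, 0, 0], [0, 0.01, 0.42, 0, 0, 0, 0], [0, 0.01, 0.46, 0, 0, 0, 0], [0, 0.01, 0.5, 0, 0, 0, 0], [0, 0.01, 0.5, 0, 0, 0, 0]])

```text
time: 8.1
tool_pos: [0.5044, 0.1146, 0.0705]
ee_rot: [3.137, -0.001, 1.372]
wrist_force: [4.7, -1.4, 1.7]
width: 0.0131
finger_force: 30.0
```

Call:
servo_tool(plan=[[0, 0, 0.04, 0, 0, 0, 0], [0, 0, 0.08, 0, 0, 0, 0], [0, 0, 0.11, 0, 0, 0, 0], [0, 0, 0.14, 0, 0, 0, 0], [0, 0, 0.16, 0, 0, 0, 0], [0, 0, 0.16, 0, 0, 0, 0]])

```text
time: 8.6
tool_pos: [0.5009, 0.1147, 0.0535]
ee_rot: [-3.138, 0.001, 1.372]
wrist_force: [-3.1, -0.8, 5.6]
width: 0.013
finger_force: 30.0
```

Call:
servo_tool(plan=[[0, 0, 0.02, 0, 0, 0, 0], [0, 0, 0.04, 0, 0, 0, 0], [0, 0, 0.04, 0, 0, 0, 0]])

```text
time: 8.85
tool_pos: [0.501, 0.1148, 0.0532]
ee_rot: [-3.138, 0.001, 1.372]
wrist_force: [-9.9, -1.7, 22.6]
width: 0.013
finger_force: 30.0
```

```bash
python3 - <<'E'
from h import *
o=robot.get_obs();print(o['tool_pos'],o['wrist_force'])
im=robot.snapshot('wrist');cv2.imwrite('pics/w7f.png',im[:,:,::-1])
im2=robot.snapshot('scene')
A=cv2.resize(im[60:230,170:340,::-1],(560,560),interpolation=2)
cv2.imwrite('pics/w7.png',A)
E
```

```text
[0.50099697 0.11479053 0.05319749] [-9.86247765 -1.73235146 22.5532066 ]
```

It hit a hard stop (22.6 N) at the expected height, so the rod is home. I'll ease off, release and rise.

Call:
servo_tool(plan=[[0, 0, -0.04, 0, 0, 0, 0], [0, 0, -0.04, 0, 0, 0, 50], [0, 0, -0.04, 0, 0, 0, 50], [0, 0, -0.04, 0, 0, 0, 50], [0, 0, -0.04, 0, 0, 0, 50], [0, 0, -0.04, 0, 0, 0, 50], [0, 0, -0.3, 0, 0, 0, 50], [0, 0, -0.6, 0, 0, 0, 50], [0, 0, -1, 0, 0, 0, 50], [0, 0, -1, 0, 0, 0, 50]])

```text
time: 9.78
tool_pos: [0.5068, 0.1152, 0.1578]
ee_rot: [3.128, -0.005, 1.372]
wrist_force: [0.7, -0.0, 0.8]
width: 0.0502
finger_force: 0.0
```

Call:
servo_tool(plan=[[-0.4, 0.3, 0, 0, 0, 0, 50], [-1, 0.7, 0, 0, 0, 0, 50], [-1, 0.7, 0, 0, 0, 0, 50], [-1, 0.7, 0, 0, 0, 0, 50], [-1, 0.7, 0, 0, 0, 0, 50]])

```text
time: 10.2
tool_pos: [0.5517, 0.0011, 0.1487]
ee_rot: [-3.14, -0.0, 1.369]
wrist_force: [0.2, 1.0, -0.9]
width: 0.0501
finger_force: 0.0
```

```bash
python3 - <<'E'
from h import *
o=robot.get_obs();print(o['tool_pos'],o['wrist_force'],o['time'])
w=robot.snapshot('wrist');s=robot.snapshot('scene');t=robot.snapshot('top')
for c in ['wrist','scene','top']:
  print(c,[(k,[np.round(d['extent']).tolist() for d in robot.find_in(k,c)[:1]]) for k in ['jaw','long_spindle_mid','short_spindle_mid']])
np.save('pics/w8.npy',w)
f=lambda im,x,y,w,h:cv2.resize(im[y:y+h,x:x+w,::-1],(400,300),interpolation=cv2.INTER_CUBIC)
cv2.imwrite('pics/f.png',np.vstack([np.hstack([w[::1,:,::-1][:300,:400],f(w,100,20,160,120)]),np.hstack([f(s,170,140,120,90),f(t,135,145,120,90)])]))
E
```

```text
[0.55168799 0.00111546 0.14870053] [ 0.15800928  0.95377612 -0.92701579] 10.2
wrist [('jaw', []), ('long_spindle_mid', [[176.0, 96.0, 41.0, 189.0]]), ('short_spindle_mid', [[206.0, 332.0, 32.0, 29.0]])]
scene [('jaw', [[217.0, 187.0, 34.0, 28.0]]), ('long_spindle_mid', [[223.0, 187.0, 58.0, 34.0]]), ('short_spindle_mid', [[324.0, 251.0, 54.0, 32.0]])]
top [('jaw', [[181.0, 192.0, 50.0, 21.0]]), ('long_spindle_mid', [[174.0, 181.0, 66.0, 23.0]]), ('short_spindle_mid', [[336.0, 211.0, 53.0, 18.0]])]
```

View pics/f.png

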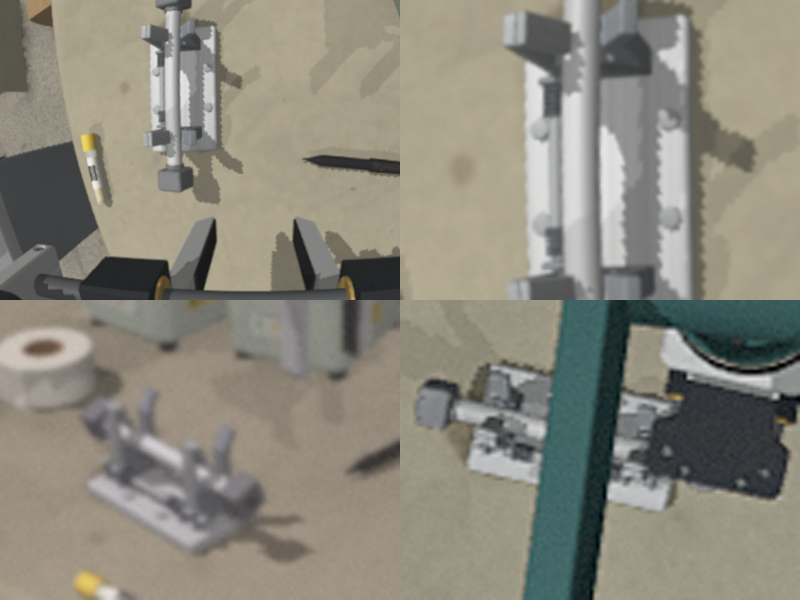

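All views show the rod home between the forks with both jaw lips closed over it. The short spindle hasn't moved, and the gripper is clear.

```bash
python3 -c "
from bench import robot
print(robot.close_job())"
```

```text
the job is handed in; nothing more can be done
None
```

The long spindle is seated in both forks with the jaw shut over it, the short spindle was left where it lay, and the job was handed in after about 10 s on the robot's clock.

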